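Hang the cylinder key on the hook stand

ROBOT

A 6-joint arm with a two-finger parallel gripper is mounted at the origin on a cart in front of the work surface, level with it; the furniture and walls round the work are solid. World frame = base frame: x ahead of the robot, y to its left, z up, the work surface at z = 0. Lengths are in m, angles in degrees, forces in N, time in s.
With the tool pointing down it reaches from about 0.325 to 0.85 m from the base axis. Payload 15.5 kg.
Tool frame: the origin (TCP) lies at the very end of the fingers, on their centre line; the grasp point (between the pads) lies arm.grip_depth behind it (arm.grip_depth is the distance from the TCP to the grasp point, in m); z points along the fingers, y is the line along which they close (so a half turn about z gives the same grasp; the last joint's range is limited). The gripper opens to 91 mm and grips with 3 to 60 N. Pads are 32 mm wide; open, the fingers measure 118 mm over their backs; the gripper's body (76 mm by 178 mm) begins 60 mm behind the grasp point.
Start: joints at [-80.128, 28.281, 77.091, -0, 74.628, -5.472], TCP at [0.165, -0.603, 0.214] pointing down, gripper open.
Joint ranges: [-166.48, 166.48], [-47.26, 123.95], [12.59, 153.08], [-70.14, 250.14], [6.76, 159.57], [-176.63, 176.63]. Speed limits (degrees/s): [108.29, 108.29, 147.25, 172.46, 172.46, 172.46].

INTERFACE

Orientations are given as a 3x3 rotation matrix whose columns are the frame's x, y, z axes.
In Python, from rig import arm gives the robot as it stands. Calls block until the motion is done:
- arm.move_to(position, orientation): joint-space move of the TCP to a pose.
- arm.move_l(position, orientation=None, feed=0.15): straight line of the TCP; orientation=None keeps the orientation; feed is the mean speed in m/s.
- arm.move_joints(angles): joint-space move.
- arm.grip(opening): finger opening in m; the grip force is fixed at half the most; returns when the fingers have stopped.
- arm.sleep(seconds).
- arm.solve_ik(position, orientation): joint angles nearest the present ones, or None.
- arm.snapshot(name): name is "scene" or "top"; returns the picture (384x512x3 uint8, red, green, blue); there is no depth.
- arm.get_calibration(name): a dict with "intrinsics" (3x3 intrinsics, pixels), "k1" (the pictures are not rectified: a ray, as slopes to the right and down, at radius r is drawn at 1 + k1 r^2 times it, then the intrinsics apply), "cam_to_world" (4x4, takes a point from camera to world coordinates). Camera axes: x right, y down, z forward; pixel columns grow to the right and rows downward; lengths in m; the calibration is good to about 2 mm. A picture is of the moment at which its call begins. get_calibration takes no time and is no camera call.
A pose or a line that the arm cannot do raises arm.Unreachable and nothing moves.
- arm.sign_off(): hands the job in; it is judged then, once.
Readings, each from a call of its own:
- arm.current_t(): time.
- arm.current_joint_positions(): joint angles.
- arm.current_dq(): joint speeds.
- arm.current_tau(): joint torques, N m.
- arm.current_ee_pos(): TCP position.
- arm.current_tool_rot(): TCP orientation.
- arm.current_force(): force on the tool from outside, world axes, zero at the start.
- arm.current_torque(): the same for the moment, N m.
- arm.current_width(): finger opening in m.
- arm.current_grasp_force(): force on a finger pad.
Only numpy, scipy, OpenCV 4.12 (cv2) and the standard library are available. Lean on these libraries where they do the work, as an engineer would, in place of code of your own. Each camera call takes 0.05 s, during which the arm holds its last target. There are 200 camera calls.

TASK

Take the metal cylinder key out of its holder, lay it down flat on the desk and let go of it, then pick it up again and hang it by its eye on the arm of the hook stand, so that it hangs straight down and still, clear of the desk. Leave the two small bottles and the tape roll as they stand.

Things in the scene. Friction and masses are not known exactly. Their poses are not given: they have to be found in the camera images.
- key: plain aluminium flat key, 140 x 46 x 8 mm, 0.1 kg, loose; starts upright in the holder's pocket, eye up, may lean 0.1 rad. Origin: middle of its foot end; z along its length to the eye, y across its width, x across its thickness. z 0-34 mm: fork 30 mm wide; 34-94: shank 18 mm wide; 94-140: square eye plate 46 mm wide with a 30 mm through hole along x. Centre of mass near z = 75 mm
- key_eye (a point): centre of the key's 30 mm hole, at z = 117 mm of the key; axes as the key's
- key_shank (a point): middle of the key's shank, at z = 62 mm of the key; axes as the key's
- holder: fixed grey block on the desk; origin at the centre of its underside. Footplate 90 (x) x 100 (y) x 8 mm, on it a block 40 x 66 mm up to z = 60 mm with an upright pocket, inside 16 (x) x 38 mm (y), floor at z = 8 mm. The key stands in it, width along the holder's y, 88 mm of it above the rim; lift 55 mm to clear. Place and yaw vary; holder and stand may swap sides
- stand: fixed steel hook stand; origin at the centre of its underside. Round foot 104 mm across, 14 mm high; column 8 mm thick, 184 mm high, at the origin. From its top a level 8 mm round arm (axis at z = 180 mm) runs along the stand's -x, roughly to the robot, to x = -82 mm, turns up in a small bend and ends in an upright tip, top at z = 209 mm. Place and yaw vary
- hook_arm (a point): point on the axis of the stand's level arm, at (-45, 0, 180) mm of the stand; axes as the stand's, x along the arm, pointing back to the column
- hook_tip (a point): top of the hook's upturned tip, at (-82, 0, 209) mm of the stand; axes as the stand's. The upright piece is 8 mm round, 25 mm tall; the arm's axis lies 29 mm below this point. The eye can be lowered over it with the key level and the shank pointing away from the column; let go, the key swings down and hangs on the arm
- bottle_a: small white medicine bottle, 22 mm across, 47 mm tall, bystander; origin at the centre of its underside, z up
- bottle_b: a second small white medicine bottle, 22 mm across, 47 mm tall, bystander; origin at the centre of its underside, z up
- tape: roll of tape lying flat, 100 mm across, 25 mm high, bystander, behind the work; origin at the centre of its underside

How it is judged:
By the outcome, as a careful person would: the job done as asked, in the order asked, and still so for the second after the job is handed in, with the robot touching nothing.
It also fails if it takes over 66 s, if anything falls off the work surface, if the arm or the gripper's body presses on something with over 40 N, if the wrist force passes 120 N, or if a joint passes its speed limit or range.

## Working session

There is one attempt and no reset: what is moved stays moved. The work goes in short steps, each a Python script; the robot and the scene stay as the last script left them, time stands still between calls to the robot, and variables do not carry over. Pictures are saved under pics/ and viewed, at most 13 in all, crops included, and the job is handed in when it is done.

```bash
ls; mkdir -p pics
python3 - <<'E'
from rig import arm
import cv2,numpy as np
for n in("scene","top"):
    p=arm.snapshot(n);np.save(f"pics/{n}0.npy",p);cv2.imwrite(f"pics/{n}0.png",cv2.resize(p[:,:,::-1],(800,600),interpolation=cv2.INTER_CUBIC))
    c=arm.get_calibration(n);print(n,c)
print(arm.grip_depth,arm.current_t(),arm.current_width())
E
```

```text
pics
scene {'intrinsics': array([[390.14553686,   0.        , 255.6872271 ],
       [  0.        , 390.14553686, 191.93250707],
       [  0.        ,   0.        ,   1.        ]]), 'k1': -0.11613241502324738, 'cam_to_world': array([[ 0.90085085, -0.21576063,  0.3767162 ,  0.27113346],
       [-0.43409289, -0.4588305 ,  0.77526636, -0.6798451 ],
       [ 0.00557692, -0.86192919, -0.506998  ,  0.61213804],
       [ 0.        ,  0.        ,  0.        ,  1.        ]])}
top {'intrinsics': array([[417.00837055,   0.        , 252.47883779],
       [  0.        , 417.00837055, 189.53105534],
       [  0.        ,   0.        ,   1.        ]]), 'k1': -0.08948731036323308, 'cam_to_world': array([[-0.02234851, -0.99635893,  0.08227657,  0.51536618],
       [-0.99974716,  0.02206843, -0.00431206,  0.04292624],
       [ 0.00248065, -0.08235214, -0.99660021,  1.37976481],
       [ 0.        ,  0.        ,  0.        ,  1.        ]])}
0.0188 0.1 0.09077575734522415
```

View pics/scene0.png

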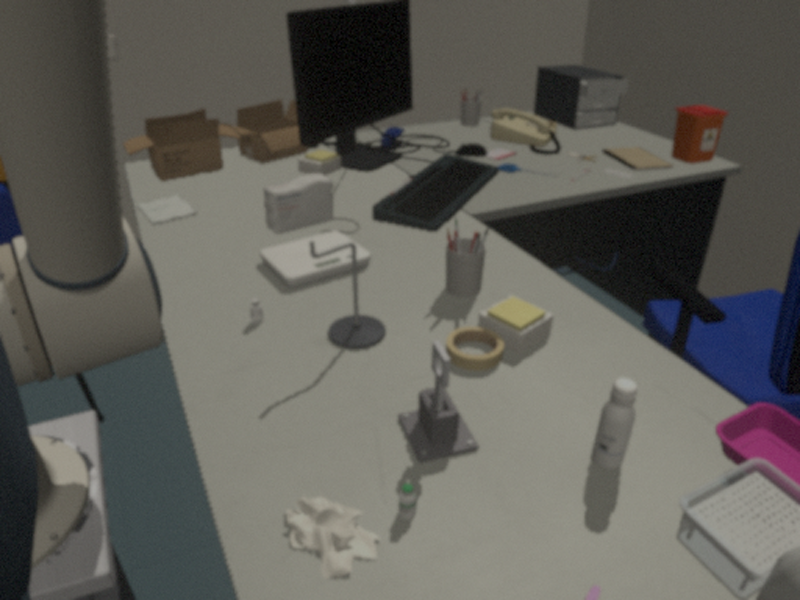

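View pics/top0.png

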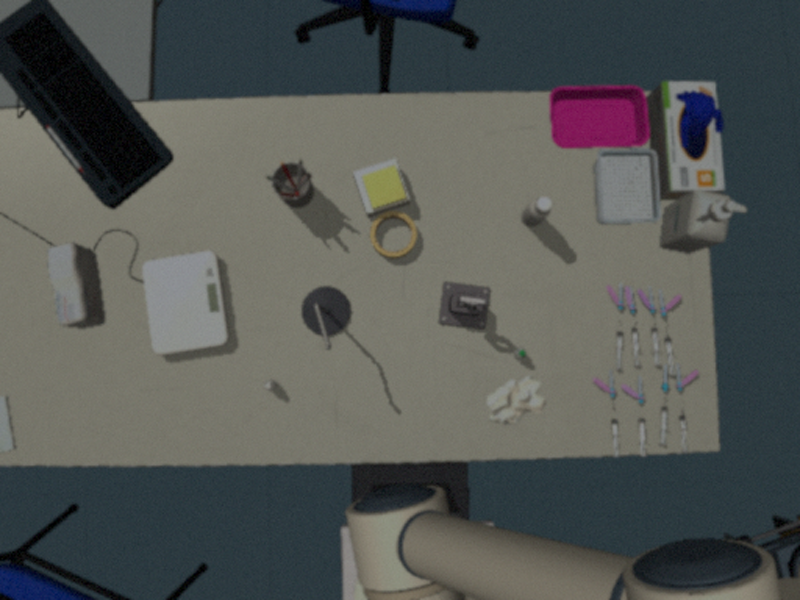

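The scene view shows the holder with the key at about (437,425) and the stand foot at (357,331). In the top view the holder is at (466,305), the stand at (326,311) with its arm tip at (328,347), the bottles at (270,385) and (521,352), and the tape at (394,235). I'll zoom in on the holder and stand.

```bash
cat > h.py <<'E'
import numpy as np,cv2
from rig import arm
C={n:arm.get_calibration(n) for n in("scene","top")}
def ray(n,uv):
    c=C[n];K=c["intrinsics"];d=np.array([c["k1"],0,0,0,0.])
    # model: r_d = r(1+k1 r^2) = OpenCV radial
    p=cv2.undistortPoints(np.array([[uv]],float),K,d)[0,0]
    T=c["cam_to_world"];v=T[:3,:3]@[p[0],p[1],1];return T[:3,3],v/np.linalg.norm(v)
def plane(n,uv,z):
    o,v=ray(n,uv);return o+v*(z-o[2])/v[2]
def tri(uvs,uvt):
    A=np.zeros((3,3));b=np.zeros(3);L=[ray("scene",uvs),ray("top",uvt)]
    for o,v in L:
        P=np.eye(3)-np.outer(v,v);A+=P;b+=P@o
    x=np.linalg.solve(A,b);return x,[np.linalg.norm(np.cross(x-o,v)) for o,v in L]
def proj(n,X):
    c=C[n];T=np.linalg.inv(c["cam_to_world"])
    return cv2.projectPoints(np.array([X],float),cv2.Rodrigues(T[:3,:3])[0],T[:3,3],c["intrinsics"],np.array([c["k1"],0,0,0,0.]))[0][0,0]
def crops(name,L):
    # L: (pic, x0,y0,scale) 400x300 tiles
    t=[cv2.resize(p[y:y+int(300/s),x:x+int(400/s),::-1],(400,300),interpolation=cv2.INTER_CUBIC) for p,x,y,s in L]
    t+= [np.zeros((300,400,3),np.uint8)]*(-len(t)%2)
    cv2.imwrite(name,np.vstack([np.hstack(t[i:i+2]) for i in range(0,len(t),2)]))
E
python3 - <<'E'
from h import *
s=np.load("pics/scene0.npy");t=np.load("pics/top0.npy")
crops("pics/c1.png",[(s,248,212,5),(s,190,145,4),(t,270,172,8),(t,180,178,8)])
E
```

```text
(no output)
```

View pics/c1.png

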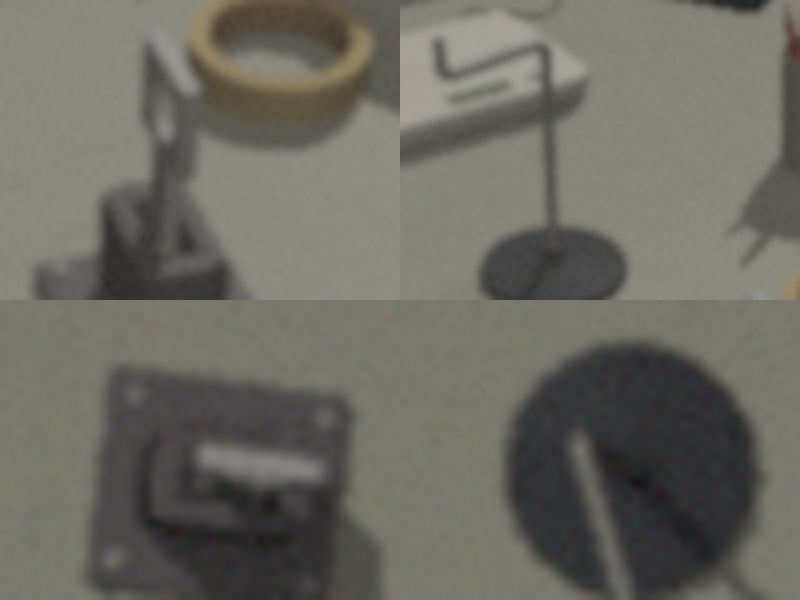

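The crops show the key leaning slightly in the pocket. Its top edge runs from (155,38) to (192,92) in the scene tile and from (197,455) to (325,472) in the top tile. The stand foot disc is centred at about (632,470) and the column top at (577,437). I'll turn these into positions.

```bash
cat > m.py <<'E'
from h import *
np.set_printoptions(precision=4,suppress=True)
s=np.load("pics/scene0.npy");t=np.load("pics/top0.npy")
px=lambda x0,y0,sc,cx,cy:((cx+.5)/sc+x0-.5,(cy+.5)/sc+y0-.5)
S1=lambda x,y:px(248,212,5,x,y)
S2=lambda x,y:px(190,145,4,x-400,y)
T1=lambda x,y:px(270,172,8,x,y-300)
T2=lambda x,y:px(180,178,8,x-400,y-300)
V=lambda x,y:((x+.5)*.64-.5,(y+.5)*.64-.5)
# holder footplate: dark blob
hsv=t.astype(float).sum(2)
def blob(x0,y0,x1,y1,thr):
    m=np.zeros(t.shape[:2],np.uint8);m[y0:y1,x0:x1]=(hsv[y0:y1,x0:x1]<thr)
    c=max(cv2.findContours(m,cv2.RETR_EXTERNAL,cv2.CHAIN_APPROX_NONE)[0],key=cv2.contourArea);return c
print("bg",hsv[215,235],hsv[175,280])
c=blob(186,176,230,222,235);print("foot",cv2.fitEllipse(c),plane("top",cv2.fitEllipse(c)[0],.014))
for n,q in dict(c1=(117,368),c2=(350,400),c3=(92,582),h1=(135,393),h2=(327,417),h3=(113,557)).items(): print(n,plane("top",T1(*q),.008))
print("coltop",tri(S2(545,47),T2(577,437)))
print("tip",tri(S2(438,42),V(328,346)), tri(S2(448,76),V(328,346)))
for z in(.18,.209):print("armend",plane("top",V(328,347),z))
# top end of key: the two corners
print("key L/R tri",tri(S1(155,38),T1(197,458)),tri(S1(192,92),T1(325,474)))
for q in((197,455),(325,472),(262,462)): print("key z.148",plane("top",T1(*q),.148))
for n,q in dict(ba=(270,385),bb=(521,352)).items(): print(n,plane("top",V(*q),.047))
for n,q in dict(ba=(256,320),bb=(406,510)).items(): print(n,"scene base",plane("scene",V(*q),.0))
print("tape",plane("top",V(394,235),.025))
E
python3 m.py
```

```text
bg 350.0 352.0
foot ((209.55430603027344, 198.5697479248047), (28.932506561279297, 30.729745864868164), 134.70909118652344) [0.6015 0.1786 0.014 ]
c1 [ 0.6577 -0.0686  0.008 ]
c2 [ 0.6423 -0.1648  0.008 ]
c3 [ 0.5695 -0.0558  0.008 ]
h1 [ 0.6472 -0.0758  0.008 ]
h2 [ 0.6355 -0.155   0.008 ]
h3 [ 0.5796 -0.0647  0.008 ]
coltop (array([0.6035, 0.1849, 0.1762]), [np.float64(0.0005627710946927468), np.float64(0.0005627710946925724)])
tip (array([0.525 , 0.16  , 0.2061]), [np.float64(0.0004677191890131433), np.float64(0.0004677191890131611)]) (array([0.5277, 0.1617, 0.1815]), [np.float64(0.002117112056269674), np.float64(0.002117112056269509)])
armend [0.5239 0.1625 0.18  ]
armend [0.5237 0.1596 0.209 ]
key L/R tri (array([ 0.6111, -0.0872,  0.1444]), [np.float64(0.0020417369310183173), np.float64(0.002041736931018251)]) (array([ 0.6032, -0.1338,  0.1494]), [np.float64(0.0014225603025877394), np.float64(0.0014225603025875937)])
key z.148 [ 0.6101 -0.086   0.148 ]
key z.148 [ 0.6028 -0.1334  0.148 ]
key z.148 [ 0.607  -0.1101  0.148 ]
ba [0.4499 0.2955 0.047 ]
bb [ 0.5055 -0.2186  0.047 ]
ba scene base [0.4488 0.3051 0.    ]
bb scene base [ 0.5065 -0.2172  0.    ]
tape [0.7569 0.0358 0.025 ]
```

```bash
cat >> m.py <<'E'
print("---lean")
for q in((174,65),(165,180),(160,235)):
    o,v=ray("scene",S1(*q));print(o+v*(-.110-o[1])/v[1])
print("coltop plane",plane("top",T2(577,437),.184))
E
python3 m.py|sed -n '/lean/,$p'
cat >> h.py <<'E'
def R_tool(phi,th):
    "tool at azimuth phi, th below horizontal (deg); y horizontal"
    p,t=np.radians([phi,th]);z=np.array([np.cos(p)*np.cos(t),np.sin(p)*np.cos(t),-np.sin(t)])
    y=np.array([-np.sin(p),np.cos(p),0]);return z,y
def R(phi,th,s=1):
    z,y=R_tool(phi,th);y=s*y;return np.c_[np.cross(y,z),y,z]
E
python3 - <<'E'
from h import *
np.set_printoptions(precision=1,suppress=True)
g=np.array([.604,-.110,.083])
for s in(1,-1):
  for th in(8,12,20):
    for nm,p,r in(("high",g+[-.13,.02,.16],R(-8.7,th,s)),("g",g,R(-8.7,th,s)),("up",g+[0,0,.1],R(-8.7,th,s)),("lay",[.45,.03,.005],R(0,th+90,s)),("down",[.45,.03,.005],R(0,90,s)),("hook",[.47,.15,.25],R(13,90,s))):
      print(s,th,nm,arm.solve_ik(np.array(p),r))
E
```

```text
---lean
[ 0.61   -0.11    0.1456]
[ 0.6084 -0.11    0.0856]
[ 0.6073 -0.11    0.0553]
coltop plane [0.6024 0.1842 0.184 ]
1 8 high None
1 8 g [-25.5  79.7 138.1 161.1 118.2  78.4]
1 8 up [-25.5  63.2 142.8 162.6 106.8  82.4]
1 8 lay [ -3.4  37.1 106.   -0.7  44.9 -92.9]
1 8 down [ -3.8  35.  112.8  -0.   32.2 -93.8]
1 8 hook [ 10.8  15.5  92.2  -0.   72.3 -92.2]
1 12 high None
1 12 g [-25.2  75.5 139.1 162.7 111.2  80.1]
1 12 up [-25.2  57.3 142.2 163.8  96.7  84.5]
1 12 lay [ -3.2  38.5 102.7  -0.9  50.8 -92.6]
1 12 down [ -3.8  35.  112.8  -0.   32.2 -93.8]
1 12 hook [ 10.8  15.5  92.2  -0.   72.3 -92.2]
1 20 high None
1 20 g [-24.4  65.4 139.  165.3  93.6  83.6]
1 20 up [-24.4  45.  139.2 164.7  74.1  88.8]
1 20 lay [ -3.   41.9  96.1  -1.2  62.  -92.3]
1 20 down [ -3.8  35.  112.8  -0.   32.2 -93.8]
1 20 hook [ 10.8  15.5  92.2  -0.   72.3 -92.2]
-1 8 high None
-1 8 g [ -25.5   79.7  138.1  161.1  118.2 -101.6]
-1 8 up [-25.5  63.2 142.8 162.6 106.8 -97.6]
-1 8 lay [ -3.4  37.1 106.   -0.7  44.9  87.1]
-1 8 down [ -3.8  35.  112.8  -0.   32.2  86.2]
-1 8 hook [10.8 15.5 92.2 -0.  72.3 87.8]
-1 12 high None
-1 12 g [-25.2  75.5 139.1 162.7 111.2 -99.9]
-1 12 up [-25.2  57.3 142.2 163.8  96.7 -95.5]
-1 12 lay [ -3.2  38.5 102.7  -0.9  50.8  87.4]
-1 12 down [ -3.8  35.  112.8  -0.   32.2  86.2]
-1 12 hook [10.8 15.5 92.2 -0.  72.3 87.8]
-1 20 high None
-1 20 g [-24.4  65.4 139.  165.3  93.6 -96.4]
-1 20 up [-24.4  45.  139.2 164.7  74.1 -91.2]
-1 20 lay [-3.  41.9 96.1 -1.2 62.  87.7]
-1 20 down [ -3.8  35.  112.8  -0.   32.2  86.2]
-1 20 hook [10.8 15.5 92.2 -0.  72.3 87.8]
```

Run:
```python
from h import *
np.set_printoptions(precision=1,suppress=True)
g=np.array([.604,-.110,.077])
for th in(25,30,35,40,45):
    b=np.array([np.cos(np.radians(-8.7)),np.sin(np.radians(-8.7)),0])
    for nm,p,r in(("high",g-.09*b+[0,0,.12],R(-8.7,th)),("back",g-.09*b,R(-8.7,th)),("above",g+[0,0,.13],R(-8.7,th)),("g",g,R(-8.7,th)),("up",g+[0,0,.08],R(-8.7,th)),("lay",[.45,.03,.008],R(0,th+90)),("layh",[.45,.03,.15],R(0,th+90))):
      print(th,nm,arm.solve_ik(np.array(p),r))
```

```text
25 high [-30.5  45.  152.2 160.1  81.1  83.6]
25 back None
25 above [-23.8  33.1 135.2 163.   53.8  93.7]
25 g [-23.8  59.6 137.6 166.2  81.7  85.5]
25 up [-23.8  43.6 137.2 165.   65.7  89.8]
25 lay [ -2.8  44.   92.   -1.3  69.  -92.1]
25 layh [ -2.8  32.4  87.   -1.2  85.6 -92.5]
30 high [-29.   32.5 146.3 159.4  58.8  90.5]
30 back None
30 above [-23.1  27.8 131.6 160.6  40.3  97.8]
30 g [-23.1  53.  135.5 166.6  68.3  87.7]
30 up [-23.1  37.3 134.1 164.1  51.7  92.7]
30 lay [ -2.7  46.5  88.   -1.4  75.4 -92. ]
30 layh [ -2.7  35.2  83.6  -1.4  91.1 -92.4]
35 high [-27.6  24.2 141.1 156.3  41.3  97.1]
35 back [-27.6  59.  148.8 164.4  81.6  81.2]
35 above [-22.3  23.7 127.8 155.6  27.8 104. ]
35 g [-22.3  46.9 132.8 166.3  54.7  90.1]
35 up [-22.3  32.2 130.5 161.9  38.4  96.5]
35 lay [ -2.6  49.2  84.2  -1.5  81.6 -91.9]
35 layh [ -2.6  38.2  80.3  -1.5  96.5 -92.3]
40 high [-26.2  18.7 136.3 149.5  26.9 106.3]
40 back [-26.2  48.4 144.3 164.9  62.1  85.7]
40 above [-21.6  20.7 123.7 143.8  16.8 116.7]
40 g [-21.6  41.8 129.6 165.1  41.7  92.9]
40 up [-21.6  28.3 126.7 157.2  26.1 102.4]
40 lay [ -2.5  52.   80.4  -1.6  87.6 -91.9]
40 layh [ -2.5  41.1  77.2  -1.6 101.6 -92.3]
45 high [-24.8  15.2 131.6 132.6  15.5 124.8]
45 back [-24.8  40.5 139.7 163.9  45.2  89.9]
45 above [-20.8  18.8 119.5 106.9   8.9 154.3]
45 g [-20.8  37.8 126.  162.3  29.3  96.9]
45 up [-20.8  25.5 122.6 145.3  15.1 115.2]
45 lay [ -2.4  54.8  76.7  -1.7  93.5 -91.8]
45 layh [ -2.4  44.1  74.3  -1.8 106.7 -92.2]
```

```bash
cat >> h.py <<'E'
PHI=-8.7;B=np.array([np.cos(np.radians(PHI)),np.sin(np.radians(PHI)),0])
G=np.array([.6075,-.110,.076])-.0043*B;RP=R(PHI,40)
def save(*a):
    L=[]
    for n in("scene","top"):
        p=arm.snapshot(n);np.save(f"pics/{n}_{a[0]}.npy",p);L.append(p)
    return L
def st(m):print(m,arm.current_t(),np.round(arm.current_ee_pos(),4),np.round(arm.current_force(),1),round(arm.current_width(),4),round(arm.current_grasp_force(),1))
E
python3 - <<'E'
from h import *
arm.move_joints([-50,10,110,0,20,0]);st("a")
arm.move_to(G-.09*B+[0,0,.12],RP);st("high")
arm.move_l(G-.03*B+[0,0,.04],RP,feed=.12);st("pre")
s,t=save("pre")
crops("pics/c2.png",[(s,230,190,4),(t,260,150,5)])
E
```

```text
a 1.3417 [ 0.434  -0.4254  0.2799] [-0.6 -0.   0.9] 0.0913 0.0
high 3.6667 [ 0.5145 -0.096   0.1961] [ 0.3 -0.7  0.1] 0.091 0.0
pre 4.65 [ 0.5733 -0.1047  0.1164] [-0.2 -1.4 -0.5] 0.091 0.0
```

View pics/c2.png

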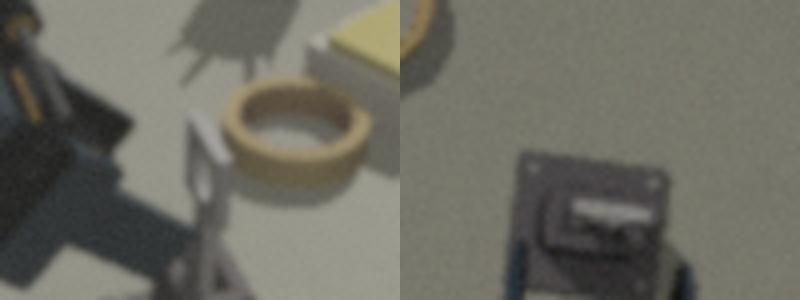

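The open fingers straddle the key, with their tips at (516,245) and (685,270) in the top tile and the key's top edge between them at (573–655,213). I'll move in and grip.

Run:
```python
from h import *
arm.move_l(G,RP,feed=.08);st("at")
arm.grip(0.0);st("gripped")
if arm.current_width()>.012:
    arm.move_l(G+[0,0,.02],feed=.06);st("up20")
    arm.move_l(G+[0,0,.10],feed=.12);st("up100")
s,t=save("up")
crops("pics/c3.png",[(s,230,150,4),(t,260,150,5)])
```

```text
at 5.525 [ 0.6029 -0.1092  0.0761] [ 0.2 -0.5 -1. ] 0.0914 0.0
gripped 6.6417 [ 0.6033 -0.1094  0.076 ] [0.3 0.2 0.4] 0.0174 30.0
up20 7.125 [ 0.6033 -0.1094  0.0963] [ 0.1  0.8 -0.7] 0.0173 30.0
up100 7.9417 [ 0.603  -0.1093  0.1754] [ 1.3  0.1 -1.5] 0.0172 30.0
```

View pics/c3.png

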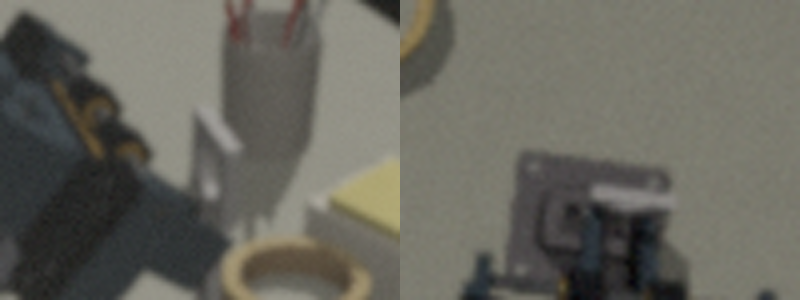

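The key came up cleanly, with its eye plate at (215,150) in the scene tile. Next I flip the wrist high up and lay the key down at about (0.45, 0.03).

Run:
```python
from h import *
q=np.array(arm.current_joint_positions());print(np.round(q,1))
q[1]-=12;arm.move_joints(q);st("raised")
q[0]=-8;q[3]=0;q[4]=20;q[5]=-92;arm.move_joints(q);st("flipped")
RL=R(0,130)
arm.move_to(np.array([.43,.03,.13]),RL);st("layhigh")
s,t=save("lh")
crops("pics/c4.png",[(s,130,150,2.5),(t,190,160,3)])
```

```text
[-21.5  25.4 125.8 153.7  22.5 106.2]
raised 8.6 [ 0.6063 -0.1107  0.3014] [-0.2 -0.1 -0.9] 0.0173 30.0
flipped 11.625 [ 4.297e-01 -2.000e-04  1.394e-01] [-0.3 -0.5 -1.1] 0.017 30.0
layhigh 12.9 [0.4297 0.03   0.1299] [-0.5 -0.2 -1.6] 0.0173 30.0
```

View pics/c4.png

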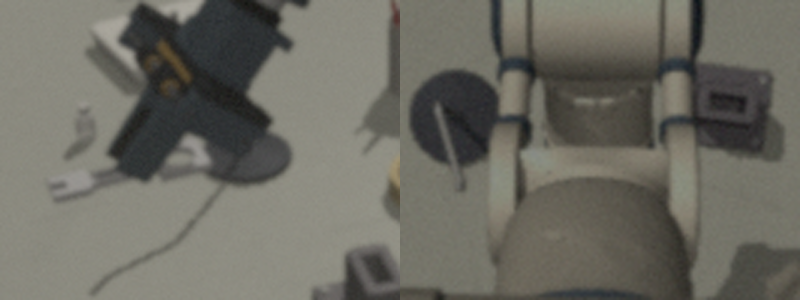

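The key is held level above the desk, with its fork end at (65,185) and its eye at (195,150) in the scene tile. I'll lay it at y=0, away from the stand, and let go.

Run:
```python
from h import *
arm.move_l(np.array([.43,.0,.13]),feed=.15)
arm.move_l(np.array([.43,.0,.03]),feed=.12)
for z in(.016,.013,.0112):
    arm.move_l(np.array([.43,.0,z]),feed=.03);f=arm.current_force();st(z)
    if f[2]>4:break
arm.grip(.05);st("open");arm.grip(.091)
arm.move_l(np.array([.43,.0,.13]),feed=.15)
arm.move_to(np.array([.40,-.22,.25]),R(-20,90));st("away")
q=np.array(arm.current_joint_positions());q[0]=-75;arm.move_joints(q);st("away")
s,t=save("laid")
crops("pics/c5.png",[(s,130,170,2.5),(t,190,170,4)])
```

```text
0.016 14.95 [0.4299 0.     0.0159] [ 0.1 -1.  -1.9] 0.0175 30.0
0.013 15.2 [0.4299 0.     0.0129] [ 0.5 -0.3 -1.7] 0.0173 30.0
0.0112 15.45 [ 0.43   -0.      0.0112] [-0.2  1.  -0.8] 0.0176 30.4
open 16.1167 [ 0.43   -0.      0.0112] [ 0.5 -0.1  0.4] 0.05 0.3
away 18.8333 [ 0.4002 -0.2193  0.2491] [0.7 0.1 0.4] 0.0909 0.0
away 19.9917 [ 0.1758 -0.421   0.2488] [-0.2 -0.3  0.9] 0.0907 0.0
```

View pics/c5.png

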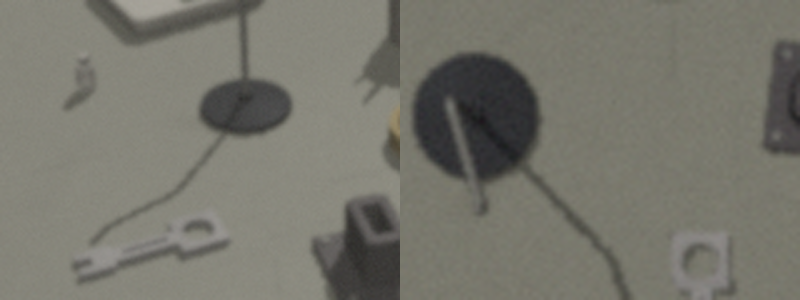

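The key lies flat and free on the desk, with its eye at (205,228) in the scene tile and (701,262) in the top tile. The arm tip shows at (483,208) in the top tile. I'll measure these more finely.

Run:
```python
from h import *
np.set_printoptions(precision=4,suppress=True)
t=np.load("pics/top_laid.npy");s=np.load("pics/scene_laid.npy")
px=lambda x0,y0,sc,cx,cy:((cx+.5)/sc+x0-.5,(cy+.5)/sc+y0-.5)
g=cv2.GaussianBlur(t,(3,3),0).astype(float).sum(2)
x0,x1,y0,y1=240,290,222,275
bg=np.median(g[y0:y1,x0:x1]);m=(g[y0:y1,x0:x1]>bg+45).astype(np.uint8)
n,l,stt,cen=cv2.connectedComponentsWithStats(m);k=1+stt[1:,4].argmax();print(bg,stt[k])
c=max(cv2.findContours((l==k).astype(np.uint8),cv2.RETR_EXTERNAL,cv2.CHAIN_APPROX_NONE)[0],key=cv2.contourArea)
P=np.array([plane("top",(a+x0,b+y0),.008)[:2] for a,b in c[:,0]],np.float32)
r=cv2.minAreaRect(P);print("rect",r);print(cv2.boxPoints(r))
print("eye",plane("top",px(190,170,4,301,261),.008), "scene eye",plane("scene",px(130,170,2.5,203,229),.008))
print("armend .18",plane("top",px(190,170,4,82,208),.18),plane("top",px(190,170,4,82,208),.209),"col",plane("top",px(190,170,4,48,99),.184))
```

```text
347.0 [22 37  6  8 34]
rect ((0.3888968527317047, 0.003113089594990015), (0.01632002182304859, 0.02271771989762783), 88.65431213378906)
[[ 0.3773 -0.0048]
 [ 0.4001 -0.0053]
 [ 0.4004  0.011 ]
 [ 0.3777  0.0115]]
eye [ 0.4787 -0.0003  0.008 ] scene eye [ 0.485  -0.0012  0.008 ]
armend .18 [0.5246 0.1614 0.18  ] [0.5244 0.1586 0.209 ] col [0.6033 0.1844 0.184 ]
```

Run:
```python
from h import *
np.set_printoptions(precision=4,suppress=True)
t=np.load("pics/top_laid.npy")
g=cv2.GaussianBlur(t,(3,3),0).astype(float).sum(2)
x0,x1,y0,y1=245,285,224,285
bg=np.median(g[y0:y1,x0:x1])
for d in(18,25,32):
    m=(g[y0:y1,x0:x1]>bg+d).astype(np.uint8)
    n,l,stt,cen=cv2.connectedComponentsWithStats(m,connectivity=8);k=1+stt[1:,4].argmax()
    yy,xx=np.nonzero(l==k)
    P=np.array([plane("top",(a+x0,b+y0),.008)[:2] for a,b in zip(xx,yy)])
    r=cv2.minAreaRect(P.astype(np.float32));v=cv2.fitLine(P.astype(np.float32),cv2.DIST_L2,0,.01,.01).ravel()
    print(d,len(P),r,"axis deg",np.degrees(np.arctan(v[1]/v[0])),v[2:],P.min(0),P.max(0))
```

```text
18 205 ((0.4370177090167999, 0.007690418511629105), (0.04469364508986473, 0.13864625990390778), 84.05059814453125) axis deg -1.4339566 [0.4446 0.0029] [ 0.368  -0.0209] [0.5047 0.0255]
25 98 ((0.4751172661781311, 0.0010165031999349594), (0.042634520679712296, 0.05221681669354439), 88.67164611816406) axis deg -0.58905447 [0.4789 0.0019] [ 0.4489 -0.0209] [0.5016 0.0225]
32 54 ((0.38889944553375244, 0.0031123505905270576), (0.02284805104136467, 0.029207495972514153), 88.66114807128906) axis deg -34.493004 [0.3882 0.0036] [ 0.3745 -0.0083] [0.4035 0.0149]
```

```bash
cat >> h.py <<'E'
RG=R(-1,90);TG=np.array([.436,.002,.0015])
ET=RG.T@(np.array([.480,.0015,.004])-TG)
YAW=15.5;TIP=np.array([.525,.160,.209])
def eye(E,th,yaw=YAW):
    r=R(yaw,th);return np.asarray(E)-r@ET,r
E
python3 - <<'E'
from h import *
arm.move_to(TG+[0,0,.18],RG)
arm.move_l(TG+[0,0,.03],RG,feed=.15);arm.move_l(TG,feed=.05);st("at")
arm.grip(0.);st("grip")
if arm.current_width()>.012:
    arm.move_l(TG+[0,0,.05],feed=.08);arm.move_l(TG+[0,0,.27],feed=.2);st("up")
    for th in(90,60,50,45):
        p,r=eye(TIP+[0,0,-.02],th);print(th,arm.solve_ik(p,r))
    p,r=eye(TIP+[0,0,.03],90);arm.move_to(p+[0,0,.04],r);arm.move_l(p,feed=.1);st("hover")
    s,t=save("hov")
    crops("pics/c6.png",[(s,160,110,4),(t,170,160,4)])
E
```

```text
at 23.8167 [0.4359 0.002  0.0014] [-0.4 -0.1  0.7] 0.0909 0.0
grip 24.925 [0.436  0.002  0.0015] [ 0.5 -0.1 -0.2] 0.0177 30.0
up 26.95 [0.4354 0.0021 0.2705] [ 0.3  0.2 -0.5] 0.0177 30.0
90 [ 1.02652050e+01  2.05263652e+01  9.58394010e+01 -2.54444375e-14
  6.36342338e+01 -9.52347950e+01]
60 [   7.5987745    15.16997111  122.09693088   17.06571555   13.54498809
 -113.47106589]
50 [  6.33701823  18.99847511 131.05555978 148.56615437  11.31916561
 113.89130621]
45 [  5.64824462  22.9062431  135.5705588  162.70993847  24.02105265
  98.87070074]
hover 28.1583 [0.4828 0.1475 0.2368] [ 0.3  0.7 -1.3] 0.0177 30.0
```

View pics/c6.png

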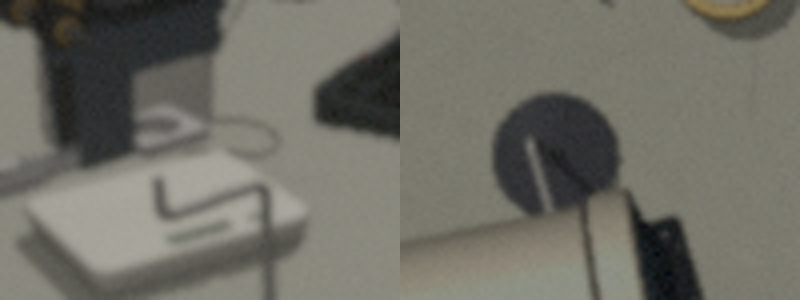

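The scene tile shows the eye's hole at about (155,125), above the tip top at (158,180). I'll check both pixels against the model.

Run:
```python
from h import *
np.set_printoptions(precision=4,suppress=True)
px=lambda x0,y0,sc,cx,cy:((cx+.5)/sc+x0-.5,(cy+.5)/sc+y0-.5)
S=lambda x,y:px(160,110,4,x,y)
inv=lambda q:((q[0]-160+.5)*4-.5,(q[1]-110+.5)*4-.5)
for n,X in dict(eye=TIP+[0,0,.03],tip=TIP,armend=TIP-[0,0,.029]).items():print(n,inv(proj("scene",X)))
print("eye meas",plane("scene",S(155,125),.239),"tip meas z.209",plane("scene",S(158,180),.209),"coltop",plane("scene",S(265,187),.184), "bend",plane("scene",S(165,216),.178))
s=np.load("pics/scene_hov.npy")
cv2.imwrite("pics/c7.png",cv2.resize(s[120:170,170:240,::-1],(770,550),interpolation=cv2.INTER_CUBIC))
```

```text
eye (np.float64(155.2255927495071), np.float64(132.50182777427221))
tip (np.float64(158.42567092793945), np.float64(177.76172373944428))
armend (np.float64(161.46881797907486), np.float64(220.24667472969907))
eye meas [0.5285 0.1711 0.239 ] tip meas z.209 [0.5237 0.157  0.209 ] coltop [0.5981 0.1693 0.184 ] bend [0.5301 0.1686 0.178 ]
```

View pics/c7.png

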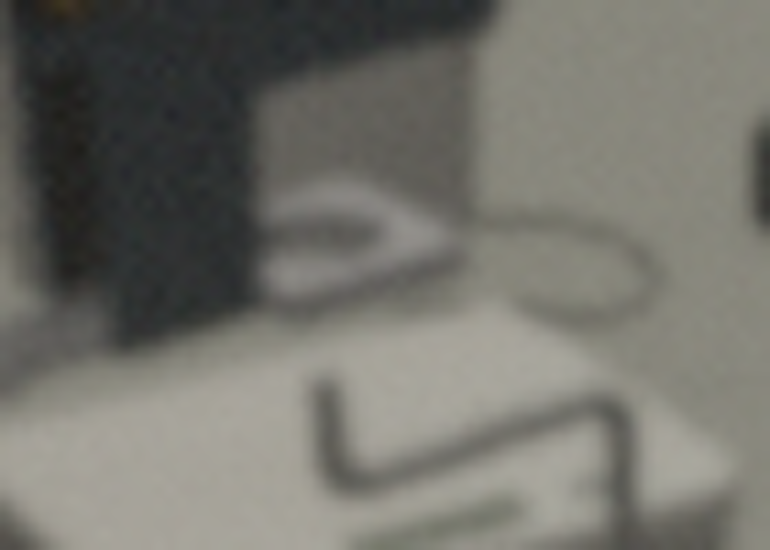

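The crop shows the eye plate's end edge running from (335,175) to (460,237), and the hole's right rim near (385,230). The tip top is at (322,383). I'll compare these with the predicted corners.

Run:
```python
from h import *
np.set_printoptions(precision=1,suppress=True)
c7=lambda X:(proj("scene",X)-[170,120]+.5)*11-.5
r=R(YAW,90);a=np.array([np.cos(np.radians(YAW)),np.sin(np.radians(YAW)),0]);b=r[:,1]
E=TIP+[0,0,.03]
for n,X in dict(far=E+.023*a+.023*b,near=E+.023*a-.023*b,near_back=E-.023*a-.023*b,holeR=E+.015*a,hole_nearrim=E-.015*b,center=E-[0,0,.004]).items():print(n,c7(X+[0,0,.004]))
print("tip",c7(TIP),"bend",c7(TIP-[0,0,.029]),"col",c7(TIP-[0,0,.029]+.082*a))
for dn,d in dict(x=[.005,0,0],y=[0,.005,0],z=[0,0,.005]).items():print(dn,c7(TIP+d)-c7(TIP))
```

```text
far [344.5 181.7]
near [463.6 242.4]
near_back [286.9 298.6]
holeR [373.2 220.8]
hole_nearrim [355.4 258.9]
center [317.7 255.3]
tip [326.5 379.7] bend [334.9 496.6] col [623.4 395.4]
x [21.4 -4.1]
y [-7.1 -8.5]
z [ -1.5 -20.5]
```

The predicted corners agree with the picture to within about 2–3 mm, well inside the hole's clearance. I'll lower the eye over the tip, pitch the shank down a little and release.

Run:
```python
from h import *
def go(dz,th,feed):
    p,r=eye([TIP[0],TIP[1],dz],th);arm.move_l(p,r,feed=feed);st((dz,th))
    f=np.linalg.norm(arm.current_force());assert f<12,f
go(.212,90,.06);go(.198,90,.04);go(.193,90,.03)
go(.192,82,.03);go(.190,74,.03);go(.188,66,.03)
arm.grip(.04);st("rel");arm.grip(.091);arm.sleep(1.5)
a=np.array([np.cos(np.radians(YAW)),np.sin(np.radians(YAW)),0])
p=np.array(arm.current_ee_pos());arm.move_l(p-.09*a+[0,0,.05],feed=.12);st("back")
q=np.array(arm.current_joint_positions());q[0]=-60;arm.move_joints(q);st("away")
s,t=save("hung")
crops("pics/c8.png",[(s,170,120,3),(t,170,160,4)])
```

```text
(0.212, 90) 28.8583 [0.4827 0.148  0.2094] [ 0.5  0.  -0.3] 0.0176 30.0
(0.198, 90) 29.3583 [0.4826 0.148  0.1954] [-0.4 -1.  -0.3] 0.0177 30.0
(0.193, 90) 29.675 [0.4826 0.1479 0.1903] [-0.1 -0.9 -1. ] 0.018 30.0
(0.192, 82) 30.0667 [0.4832 0.1481 0.1837] [ 0.7  0.7 -1.5] 0.0175 30.0
(0.19, 74) 30.4833 [0.4855 0.1487 0.1758] [ 1.4  0.5 -1.1] 0.0178 30.0
(0.188, 66) 30.9 [0.4881 0.1494 0.1681] [ 0.4 -0.1 -0.9] 0.0174 30.0
rel 31.4417 [0.4874 0.1493 0.1679] [ 0.3 -0.1  0.6] 0.04 0.0
back 34.85 [0.4011 0.1253 0.2178] [-0.1  0.7  0.6] 0.0913 0.0
away 36.5167 [ 0.2786 -0.3144  0.2177] [ 0.5 -0.6 -0.1] 0.0908 0.0
```

View pics/c8.png

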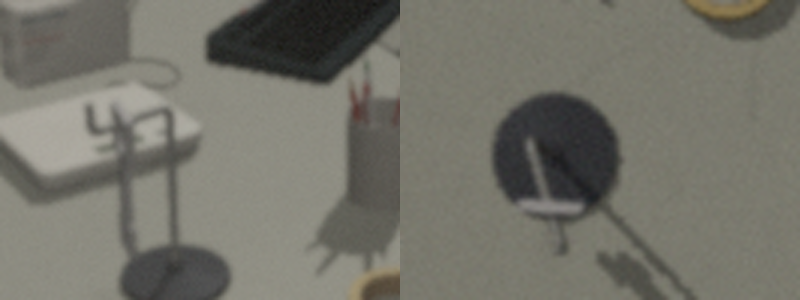

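The key hangs on the arm: upright at (127,180) in the scene tile, with its top edge across the arm at (550,207) in the top tile. I'll wait, check that it is still and that the other things are unmoved, then hand in.

Run:
```python
from h import *
g=lambda p:cv2.GaussianBlur(p,(5,5),0).astype(float).sum(2)
for k in range(8):
    A=[]
    for _ in range(4):A.append(g(arm.snapshot("scene"))[140:215,195:235]);arm.sleep(.1)
    d=np.std(A,0).max();print(round(arm.current_t(),1),round(d,1),round(np.std(A,0).mean(),1))
    if k>=2 and d<22:break
    arm.sleep(1)
t0=g(np.load("pics/top0.npy"));t=g(arm.snapshot("top"))
for n,(x,y) in dict(ba=(173,246),bb=(333,225),tape=(252,150)).items():
    w=np.s_[y-20:y+20,x-20:x+20];print(n,np.abs(t-t0)[w].max())
```

```text
37.2 2.8 0.9
38.8 3.0 0.9
40.4 2.5 0.9
ba 9.0
bb 121.0
tape 10.0
```

Run:
```python
from h import *
q=np.array(arm.current_joint_positions());q[0]=-95;arm.move_joints(q);st("")
g=lambda p:cv2.GaussianBlur(p,(5,5),0).astype(float).sum(2)
t0=np.load("pics/top0.npy");t=arm.snapshot("top");d=np.abs(g(t)-g(t0))[205:245,313:353]
ys,xs=np.nonzero(d>40);print(d.max(),len(xs),(xs.min()+313,xs.max()+313,ys.min()+205,ys.max()+205) if len(xs) else "")
crops("pics/c9.png",[(t0,300,190,5),(t,300,190,5)])
```

```text
41.4417 [ 0.0479 -0.4172  0.2177] [ 0.8 -0.1 -0.1] 0.0911 0.0
122.0 166 (np.int64(313), np.int64(330), np.int64(213), np.int64(226))
```

View pics/c9.png

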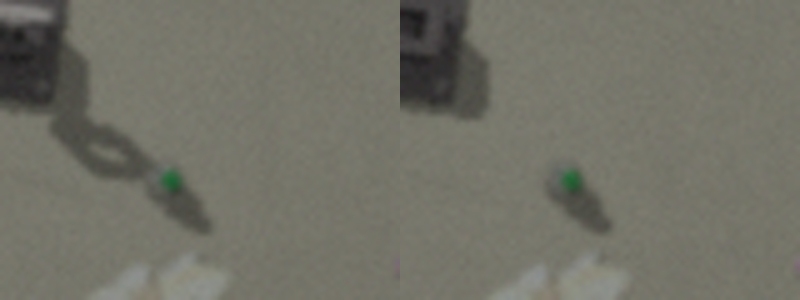

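The bottle with the green cap is at (171,181) in both pictures, so it hasn't moved. The only change there is the key's shadow, which is gone.

```bash
python3 -c "
from rig import arm
print(arm.sign_off(),arm.current_t())"
```

```text
the job is handed in; nothing more can be done
the job is handed in; nothing more can be done
```

The key was taken from its holder, laid flat on the desk and released, then picked up and hung by its eye on the hook arm. It was hanging still at hand-in, about 41 s in, with both bottles and the tape unmoved in the camera checks.

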